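# Slide the sundae tumbler under the sprinkle spout and work the toggle

## Task

Push the tall aluminium tumbler with the fingers low down on its body so that it slides upright along the counter, until it stands centred under the spout of the steel sprinkle dispenser. Then press the dispenser's toggle pad all the way down, keep it down for a moment and let it spring back (the hopper is still empty, this is the trial before opening). Nothing is gripped, lifted or tipped, the toggle is not worked before the tumbler is in place, and the bottle, bowl, scoop and cone rack stay where they are.

Things in the scene. Friction and masses are not known exactly. Their poses are not given: they have to be found in the camera images.
- tumbler: The loose tall aluminium tumbler, open at the top, empty: a round cup 155 mm tall, 58 mm across at the foot, 60 mm at a third of its height and 62 mm across at the rim, about 0.25 kg. Origin at the centre of its underside, z up. It starts standing on the counter on the robot's side of the dispenser, 110 to 185 mm from its place, with a clear straight way to it. Pushed below about 35 mm it slides upright, pushed above about 50 mm it tips; it stops as soon as the push stops.
- spout (a point): The centre of the spout's open lower end, 178 mm above the counter; the spout is a downward tube 24 mm across. The tumbler's place is on the counter straight below (23 mm free between its rim and the spout), inside a dark ring 90 mm across that is only a mark on the enamel. Above the spout the round steel hopper, 80 mm across, reaches from 232 to 317 mm above the counter (with its lid knob).
- dispenser: The fixed steel sprinkle dispenser. Origin on the counter straight below the spout, z up. Its post (30 mm in x, 36 mm in y, up to 235 mm high, with pivot cheeks up to 263 mm) stands 120 mm away along the dispenser's own +y, on a foot plate 64 x 75 x 10 (x, y, z) mm centred under it; a bracket 24 mm wide, at 199 to 217 mm height, joins post and spout. The side towards the robot, the far side and the -y side of the tumbler's place are open.
- toggle (a joint): The spring-loaded toggle, a rocker arm on a level pivot at the top of the post, 120 mm along the dispenser's +y and 252 mm above the counter: 0 at rest (its arm raised by 0.25 rad above level), 0.5 rad fully down. The spring needs about 1.6 N at the pad to start and 5.6 N fully down, against a hard stop, and throws the arm back to 0 when let go.
- toggle_pad (a point): The middle of the top face of the toggle's black pad (34 mm in the dispenser's x, 32 mm along the arm, 10 mm thick), at the outer end of the arm, 78 mm from the pivot along the dispenser's +y; at rest about 276 mm above the counter, fully down about 238 mm. It moves with the arm. Press it down from above.
- soda_bottle: Bystander: loose green glass soda bottle, 60 mm across, 215 mm tall, upright, on the right side (-y). Origin at the centre of its underside.
- bowl: Bystander: loose thick beige crockery bowl, 130 mm across, 60 mm high, on the left side (+y). Origin at the centre of its underside.
- scoop: Bystander: loose aluminium ice cream scoop lying on the counter on the far right, 200 mm long along its x (from -120 mm, handle end, to 76 mm), up to 30 mm high. Origin on the counter under it.
- cone_rack: Bystander: fixed tin cone rack on the far left, 110 mm in x, 150 mm in y, 80 mm high, with three cones standing up to 140 mm. Origin at the centre of its underside.

How it is judged:
By the outcome, as a careful person would: the job done as asked, in the order asked, and still so for the second after the job is handed in, with the robot touching nothing.
It also fails if it takes over 64 s, if anything falls off the work surface, if the arm or the gripper's body presses on something with over 40 N, if the wrist force passes 120 N, or if a joint passes its speed limit or range.

## Robot

A 6-joint arm with a two-finger parallel gripper is mounted at the origin on the work surface. World frame = base frame: x ahead of the robot, y to its left, z up, the work surface at z = 0. Lengths are in mm, angles in rad, forces in N, time in s.
With the tool pointing down it reaches from about 350 to 875 mm from the base axis. Payload 4.2 kg.
Tool frame: the origin (TCP) lies midway between the tips of the shut fingers; the grasp point (between the pads) lies 19 mm behind it (arm.grasp_offset is the distance from the TCP to the grasp point, in mm); z points along the fingers, y is the direction in which the jaws open and shut (so a half turn about z gives the same grasp; the last joint's range is limited). The gripper opens to 85 mm and grips with 20 to 120 N. Pads are 22 mm wide; open, the fingers measure 114 mm over their backs; the gripper's body (76 mm by 85 mm) begins 54 mm behind the grasp point. The pads swing forward as they close: fully open they stand 13 mm farther back than shut.
Start: joints at [-1.006, 0.385, 0.008, 0, -1.194, -0.259], TCP at [188.176, -595.977, 231.312] pointing down, gripper open.
Joint ranges: [-3.14, 3.14], [-1.21, 2.06], [-1.07, 1.41], [-3.16, 2.05], [-2.99, -0.16], [-3.1, 3.1]. Speed limits (rad/s): [2.79, 2.79, 3.14, 3.14, 3.14, 3.14].

## Interface

Orientations are given as a unit quaternion [x, y, z, w].
In Python, from bench import arm gives the robot as it stands.
- The arm moves only by the tool move_arm, never from a script. Its argument "moves" is a list of rows, each an object with "gripper": the gripper's target within -1 to 1 (fully open at 1, half-way at 0, shut at -1); "xyz": the shift along the tool's x, y, z in cm, a list of three; "angular": the turn, a rotation vector about the tool's x, y, z in rad, a list of three. In form: [{"gripper": gripper, "xyz": [dx, dy, dz], "angular": [wx, wy, wz]}, ...]. A call has 1 to 10 rows; each row is the pose to reach, as a shift and turn from the pose commanded when the call began, along the tool's axes at that moment; what a row does not reach only later rows make up. A row lasts 1/8 s, in which the tool goes at most 62.5 mm and 10.7 degrees, less where a joint would pass 70% of its speed; a pose out of reach is approached as far as the arm can. A call with a gripper value outside its range is refused whole. The fingers move at their own pace and stop on an object; the grip force is fixed at half the most. Time passes only in rows, so rows that repeat a pose let the fingers close. It gives the time, the measured TCP pose, the force and the opening at its end, in the units of the state.
- arm.read_state(): the state, without advancing time (a new reading comes with each control period).
- arm.get_image(name): name is "scene" or "top" or "wrist"; returns (picture, depth): 384x512x3 uint8, blue, green, red; 384x512 float32, mm along the optical axis (not along the pixel's ray), 0 where there is no reading.
- arm.get_calibration(name): a dict with "camera_matrix" (3x3 intrinsics, pixels), "R" (3x3) and "t" (3): a world point X has camera coordinates R X + t. Camera axes: x right, y down, z forward; pixel columns grow to the right and rows downward; lengths in mm; the calibration is good to about 2 mm. A picture is of the moment at which its call begins: read the wrist's pose just before it. get_calibration takes no time and is no camera call; for the wrist camera it gives the pose at the moment of the call.
- arm.job_done(): hands the job in, once; it reports no verdict.
The state is a dict: "clock": time; "joints": joint angles; "joint_vel": joint speeds; "joint_efforts": joint torques, N m; "position": TCP position; "ee_rot": TCP orientation; "contact_force": force on the tool from outside, world axes, zero at the start; "wrist_torque": the same for the moment, N m; "gripper_width": finger opening in mm.
Only numpy, scipy, OpenCV 4.12 (cv2) and the standard library are available. Lean on these libraries where they do the work, as an engineer would, in place of code of your own. Each camera call takes 0.05 s, during which the arm holds its last target. There are 200 camera calls.

## Working session

There is one attempt and no reset: what is moved stays moved. The work goes in short steps, Python scripts to look and compute and a tool call to move; the robot and the scene stay as the last step left them, time stands still between calls to the robot, and variables do not carry over. Pictures are saved under pics/ and viewed, about 8 in all and at most 12, crops included, and the job is handed in when it is done.

Besides the shell and the picture viewer there is one more tool, called after "Call:" as name(argument=value, ...), one argument or row to a line, values as JSON. move_arm: Moves the arm, as the interface text tells. Its arguments: {"type":"object","properties":{"moves":{"type":"array","items":{"type":"object","properties":{"gripper":{"type":"number"},"xyz":{"type":"array","items":{"type":"number"}},"angular":{"type":"array","items":{"type":"number"}}}}}},"required":["moves"]}

```bash
mkdir -p pics
cat > h.py <<'E'
import numpy as np, cv2
from bench import arm
def cloud(name):
    c=arm.get_calibration(name); im,d=arm.get_image(name)
    K,R,t=map(np.array,(c["camera_matrix"],c["R"],c["t"]))
    v,u=np.indices(d.shape); P=np.stack([(u-K[0,2])/K[0,0]*d,(v-K[1,2])/K[1,1]*d,d],-1)
    W=(P-t)@R; W[d==0]=np.nan
    return im,d,W
E
python3 - <<'E'
from h import *
s=arm.read_state(); print(s["position"],s["ee_rot"],s["clock"])
ims=[]
for n in("scene","top"):
    im,d,W=cloud(n); np.savez(n+".npz",im=im,W=W); ims.append(im)
    c=arm.get_calibration(n);R=np.array(c["R"]);print(n,-R.T@np.array(c["t"]),R[2])
cv2.imwrite("pics/a.png",ims[0]);cv2.imwrite("pics/b.png",ims[1])
E
```

```text
[ 187.99256397 -595.42769525  230.20956245] [-1.52209810e-01  9.88347581e-01  1.08928088e-03 -2.17639150e-04] 0.0
scene [1155.39541275 -160.21578752  988.5617353 ] [-0.55873112  0.15757199 -0.81424235]
top [ 503.31739466  -14.55240289 1298.56614494] [ 0.09508002 -0.00583326 -0.99545254]
```

View pics/a.png

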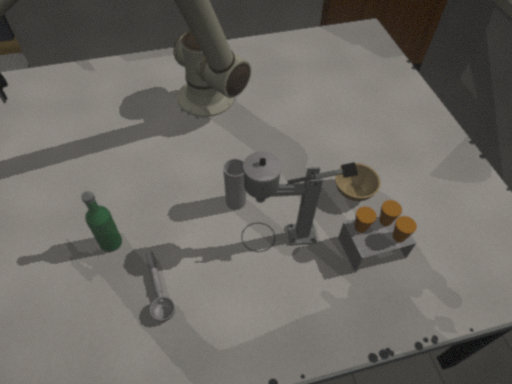

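View pics/b.png

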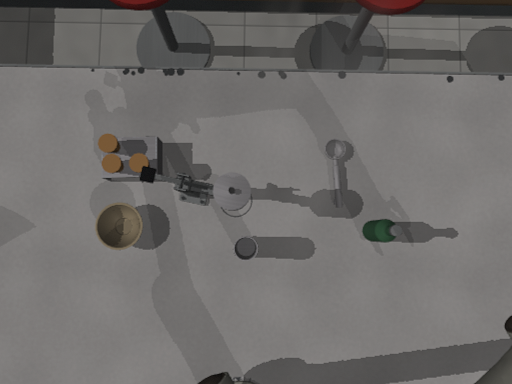

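The scene view shows the tumbler at (235,185), the hopper at (262,175), the ring on the counter at (258,237) and the black pad at (349,170). The top view has the tumbler rim at (246,248), hopper at (231,190), pad at (148,174) and part of the ring near (236,203).

Run:
```python
from h import *
T=np.load("top.npz");S=np.load("scene.npz")
def box(D,r,c,lo,hi):
    m=np.zeros(D["W"].shape[:2],bool); m[r[0]:r[1],c[0]:c[1]]=1
    z=D["W"][...,2]; return m&(z>lo)&(z<hi)
def rep(n,D,m):
    P=D["W"][m]; v,u=np.nonzero(m)
    if len(P)<5: print(n,len(P));return
    (c,r)=cv2.minEnclosingCircle(P[:,:2].astype(np.float32)); q=cv2.minAreaRect(P[:,:2].astype(np.float32))
    print(n,len(P),"mean",P.mean(0).round(1),"circ",np.round(c,1),round(r,1),"rect",np.round(q[0],1),np.round(q[1],1),round(q[2],1),"px",u.min(),u.max(),v.min(),v.max())
rep("tum rim",T,box(T,(230,270),(230,262),145,165))
rep("hopper",T,box(T,(165,215),(205,260),285,305))
rep("hopper-knob",T,box(T,(165,215),(205,260),305,330))
rep("pad",T,box(T,(160,190),(135,162),255,300))
rep("cheeks",T,box(T,(165,215),(165,215),225,300))
rep("footplate",T,box(T,(165,215),(165,220),5,16))
rep("bowl",T,box(T,(195,260),(85,150),40,75))
rep("S rim",S,box(S,(150,215),(215,252),148,165))
rep("S body low",S,box(S,(150,215),(215,252),15,60))
rep("S pad",S,box(S,(155,185),(335,362),255,300))
rep("S foot",S,box(S,(215,250),(280,325),6,14))
# ring in scene view: dark pixels on plane
im=S["im"];g=im.min(2).astype(int);W=S["W"]
sub=g[215:258,235:283]; bl=cv2.medianBlur(sub.astype(np.uint8),15).astype(int)
m=np.zeros(g.shape,bool); m[215:258,235:283]=(sub<bl-12); m&=abs(W[...,2])<12
rep("ring",S,m)
P=W[m]
c0=np.array(cv2.minEnclosingCircle(P[:,:2].astype(np.float32))[0])
for _ in range(8):
    d=np.hypot(*(P[:,:2]-c0).T); k=abs(d-43)<8; Q=P[k,:2]
    A=np.c_[2*Q,np.ones(len(Q))]; s=np.linalg.lstsq(A,(Q**2).sum(1),rcond=None)[0]; c0=s[:2]
print("ring fit",c0,np.sqrt(s[2]+c0@c0),k.sum(),len(k))
a=cv2.resize(T["im"][130:280,80:280],None,fx=4,fy=4,interpolation=2);cv2.imwrite("pics/c.png",a)
b=cv2.resize(S["im"][130:270,210:370],None,fx=4,fy=4,interpolation=2);cv2.imwrite("pics/d.png",b)
```

```text
tum rim 96 mean [463.8  -6.9 155.2] circ [464.5  -7.7] 30.7 rect [464.1  -7.2] [59.7 59.6] 46.2 px 234 258 236 260
hopper 940 mean [593.5  23.7 301.5] circ [594.4  23.8] 42.2 rect [594.   24.1] [82.8 82.1] 78.6 px 213 250 172 210
hopper-knob 183 mean [594.8  25.1 308.4] circ [590.8  27.1] 30.3 rect [594.1  26.2] [55.8 51. ] 32.3 px 220 244 179 206
pad 253 mean [630.1 212.1 275.5] circ [630.3 210.1] 25.1 rect [629.7 208.4] [45.9 34.1] 79.0 px 140 161 166 183
cheeks 411 mean [615.5 136.2 250.9] circ [605.6 120.7] 62.0 rect [613.3 119.6] [121.2  43.1] 81.0 px 165 214 173 196
footplate 289 mean [606.9 147.3   9.4] circ [626.2 146.6] 90.6 rect [623.5 150.8] [140.3 150.7] 0.9 px 165 218 165 214
bowl 688 mean [515.4 346.3  54.9] circ [515.6 337.4] 65.1 rect [516.2 336.7] [124.4 126.5] 1.2 px 96 142 203 249
S rim 121 mean [466.3 -12.1 153.3] circ [467.   -6.9] 32.2 rect [466.1 -10.3] [52.1 64.2] 75.7 px 223 243 158 178
S body low 180 mean [488.4 -11.1  38.4] circ [473.1  -8.4] 28.4 rect [484.3 -11. ] [56.7 25.4] 76.9 px 225 245 193 206
S pad 234 mean [634.5 211.8 275.1] circ [632.  211.5] 25.9 rect [632.9 208.5] [45.6 36. ] 83.9 px 335 357 162 177
S foot 328 mean [626.6 137.4  10.3] circ [623.6 143.4] 52.4 rect [620.9 142.8] [98.8 73.8] 67.2 px 284 320 223 248
ring 156 mean [586.5  26.    1.3] circ [594.7  26.5] 49.2 rect [594.   25.8] [94.  93.3] 1.7 px 241 275 222 252
ring fit [594.96911549  25.57116612] 45.219551554438944 148 156
```

View pics/c.png

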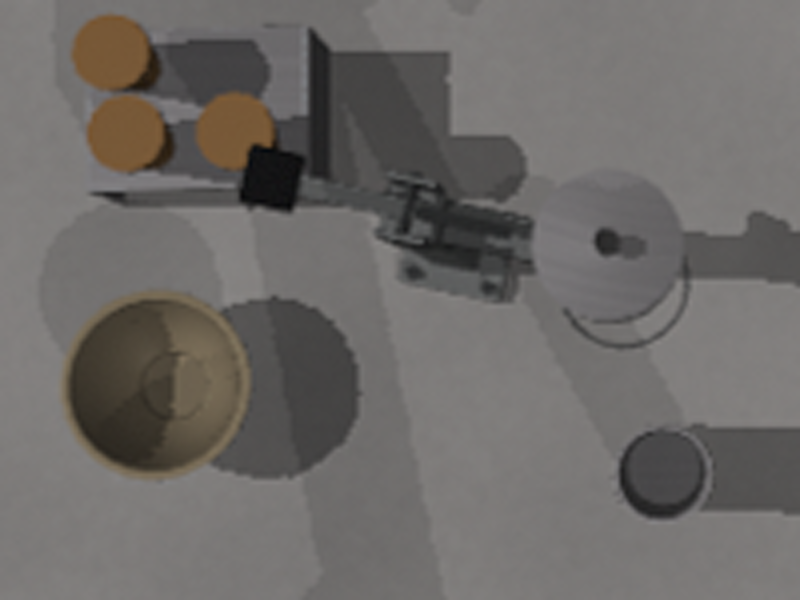

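View pics/d.png

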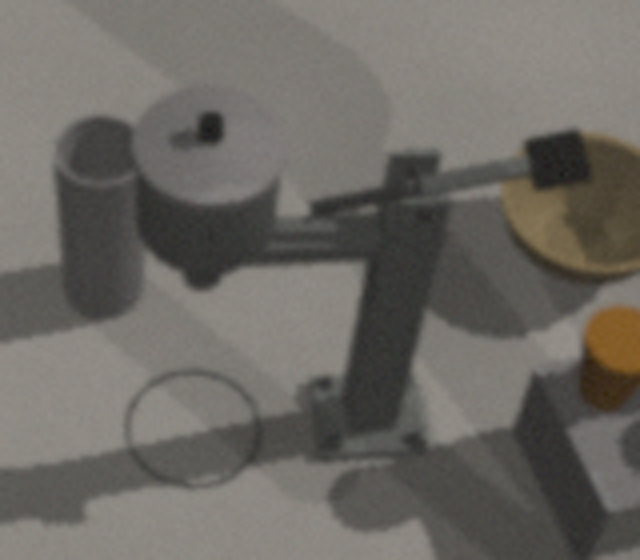

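The crops confirm these positions: hopper and ring centre at about (594.7, 25.3), tumbler at about (464.5, -7.5). The push is therefore about 134 mm at about 14° from x. The camera-side rack and bowl are clear of the path. Next I'll get the pad from a dark mask, plus a helper that works out moves.

```bash
cat >> h.py <<'E'
from scipy.spatial.transform import Rotation as Ro
def pose(f,tilt,roll=0):
    """tool y lateral to heading f (rad), tool x backwards, z down tilted forward by tilt"""
    h=np.array([np.cos(f),np.sin(f),0]); z=np.array([0,0,1.])
    tz=-z*np.cos(tilt)+h*np.sin(tilt); ty=np.cross(z,h); tx=np.cross(ty,tz)
    return Ro.from_matrix(np.c_[tx,ty,tz])
def goal(xyz,R):
    s=arm.read_state(); C=Ro.from_quat(s["ee_rot"])
    print("t",s["clock"],"at",np.round(s["position"],1),"tilt",np.round(np.degrees(np.arccos(-C.as_matrix()[2,2])),1),"F",np.round(s["contact_force"],1),"w",round(s["gripper_width"],1),"q",np.round(s["joints"],2))
    print("move cm",np.round(C.inv().apply(np.array(xyz)-s["position"])/10,2),"rot",np.round((C.inv()*R).as_rotvec(),3))
E
python3 - <<'E'
from h import *
for n in("top","scene"):
    D=np.load(n+".npz"); z=D["W"][...,2]; m=(D["im"].max(2)<45)&(z>255)&(z<300)&(D["W"][...,1]>190)&(D["W"][...,1]<240)
    P=D["W"][m]; print(n,m.sum(),P.mean(0),np.round(cv2.minAreaRect(P[:,:2].astype(np.float32)),1) if 0 else cv2.minAreaRect(P[:,:2].astype(np.float32)))
c=arm.get_calibration("wrist"); s=arm.read_state(); R=np.array(c["R"]); C=Ro.from_quat(s["ee_rot"])
print("wristcam in tool",C.inv().apply(-R.T@np.array(c["t"])-s["position"]),C.inv().apply(R[2]))
goal([380,-29,200],pose(np.radians(14.1),0))
E
```

```text
top 195 [631.6403855  215.78520529 276.95069195] ((631.5440673828125, 216.17327880859375), (30.07868194580078, 33.38448715209961), 77.89881134033203)
scene 133 [636.62582515 215.72459613 277.21961358] ((636.0808715820312, 214.5638427734375), (28.12669563293457, 31.22149085998535), 84.53559112548828)
wristcam in tool [  66.41725725    2.0025613  -141.61194851] [-2.57203765e-01  2.92148863e-04  9.66357148e-01]
t 0.1 at [ 188.  -595.5  230.3] tilt 0.1 F [ 0.6  0.1 -0. ] w 85.2 q [-1.01  0.39  0.01 -0.   -1.19 -0.26]
move cm [-35.36  48.24   3.12] rot [ 0.002 -0.     0.06 ]
```

Call:
move_arm(
  moves=[
    {"gripper": 0,"xyz": [-35.4,48.2,1],"angular": [0,0,0.06]},
    {"gripper": 0,"xyz": [-35.4,48.2,1],"angular": [0,0,0.06]},
    {"gripper": 0,"xyz": [-35.4,48.2,1],"angular": [0,0,0.06]},
    {"gripper": 0,"xyz": [-35.4,48.2,1],"angular": [0,0,0.06]},
    {"gripper": 0,"xyz": [-35.4,48.2,1],"angular": [0,0,0.06]},
    {"gripper": 0,"xyz": [-35.4,48.2,1],"angular": [0,0,0.06]},
    {"gripper": 0,"xyz": [-35.4,48.2,1],"angular": [0,0,0.06]},
    {"gripper": 0,"xyz": [-35.4,48.2,1],"angular": [0,0,0.06]},
    {"gripper": 0,"xyz": [-35.4,48.2,1],"angular": [0,0,0.06]},
    {"gripper": 0,"xyz": [-35.4,48.2,1],"angular": [0,0,0.06]},
  ],
)

```text
clock: 1.35
position: [380.9, -27.3, 221.3]
ee_rot: [-0.124, 0.992, 0.0, 0.0]
contact_force: [1.2, -1.0, -0.3]
gripper_width: 43.1
```

Run:
```python
from h import *
goal([375,-31,150],pose(np.radians(14.1),np.radians(40)))
```

```text
t 1.35 at [380.9 -27.3 221.3] tilt 0.0 F [ 1.2 -1.  -0.3] w 43.1 q [ 0.36 -0.04 -0.55 -0.   -1.06 -1.68]
move cm [ 0.66 -0.21  7.13] rot [ 0.001 -0.698  0.002]
```

Call:
move_arm(
  moves=[
    {"gripper": 0,"xyz": [1,0,7],"angular": [0,-0.7,0]},
    {"gripper": 0,"xyz": [1,0,7],"angular": [0,-0.7,0]},
    {"gripper": 0,"xyz": [1,0,7],"angular": [0,-0.7,0]},
    {"gripper": 0,"xyz": [1,0,7],"angular": [0,-0.7,0]},
    {"gripper": 0,"xyz": [1,0,7],"angular": [0,-0.7,0]},
    {"gripper": 0,"xyz": [1,0,7],"angular": [0,-0.7,0]},
  ],
)

```text
clock: 2.1
position: [355.5, -53.7, 184.8]
ee_rot: [-0.121, 0.937, 0.057, 0.324]
contact_force: [-0.0, 0.3, 0.2]
gripper_width: 42.8
```

Run:
```python
from h import *
goal([375,-31,80],pose(np.radians(14.1),np.radians(40)))
```

```text
t 2.1 at [355.5 -53.7 184.8] tilt 38.4 F [-0.   0.3  0.2] w 42.8 q [ 0.32 -0.33 -1.07  0.06 -0.16 -1.69]
move cm [4.59 1.37 9.79] rot [ 0.035 -0.029 -0.001]
```

Call:
move_arm(
  moves=[
    {"gripper": 0,"xyz": [7.5,1.0,11.5],"angular": [0.035,0,0]},
    {"gripper": 0,"xyz": [7.5,1.0,11.5],"angular": [0.035,0,0]},
    {"gripper": 0,"xyz": [7.5,1.0,11.5],"angular": [0.035,0,0]},
    {"gripper": 0,"xyz": [7.5,1.0,11.5],"angular": [0.035,0,0]},
  ],
)

```text
clock: 2.6
position: [301.9, -70.0, 127.3]
ee_rot: [-0.123, 0.942, 0.057, 0.306]
contact_force: [0.8, 0.0, -0.2]
gripper_width: 42.9
```

Run:
```python
from h import *
goal([410,-21.5,16],pose(np.radians(14.1),np.radians(38)))
```

```text
t 2.6 at [301.9 -70.  127.3] tilt 36.3 F [ 0.8  0.  -0.2] w 42.9 q [ 0.22 -0.28 -1.07 -0.34 -0.16 -1.22]
move cm [-2.82  1.44 15.94] rot [ 0.039 -0.03   0.   ]
```

Call:
move_arm(
  moves=[
    {"gripper": 0,"xyz": [-2.8,1.4,13.8],"angular": [0.04,-0.03,0]},
    {"gripper": 0,"xyz": [-2.8,1.4,13.8],"angular": [0.04,-0.03,0]},
    {"gripper": 0,"xyz": [-2.8,1.4,13.8],"angular": [0.04,-0.03,0]},
    {"gripper": 0,"xyz": [-2.8,1.4,13.8],"angular": [0.04,-0.03,0]},
    {"gripper": 0,"xyz": [-2.8,1.4,13.8],"angular": [0.04,-0.03,0]},
  ],
)

```text
clock: 3.22
position: [316.8, -68.8, 138.8]
ee_rot: [-0.123, 0.943, 0.056, 0.305]
contact_force: [0.2, -0.4, -0.0]
gripper_width: 42.7
```

Run:
```python
from h import *
goal([410,-21.5,16],pose(np.radians(14.1),np.radians(38)))
```

```text
t 3.225 at [316.8 -68.8 138.8] tilt 36.1 F [ 0.2 -0.4 -0. ] w 42.7 q [ 0.25 -0.28 -1.07 -0.23 -0.16 -1.35]
move cm [-1.02  1.71 16.01] rot [ 0.038 -0.034  0.001]
```

```bash
cat >> h.py <<'E'
from scipy.optimize import least_squares
lo=np.array([-3.14,-1.21,-1.07,-3.16,-2.99,-3.1]);hi=np.array([3.14,2.06,1.41,2.05,-.16,3.1])
def fk(q,k):
    r0,z0,l1x,l1z,l2x,l2z,T,d,g=k
    Rz=lambda a:Ro.from_euler("z",a); Ry=lambda a:Ro.from_euler("y",a)
    A=Rz(q[0]); p=A.apply([r0,d,z0]); A=A*Ry(q[1]); p=p+A.apply([l1x,0,l1z]); A=A*Ry(-q[2]); p=p+A.apply([l2x,0,l2z])
    A=A*Ro.from_euler("x",q[3])*Ry(-q[4]); p=p+A.apply([T,0,0]); A=A*Ro.from_euler("x",q[5]+g)
    M=A.as_matrix(); return p,Ro.from_matrix(np.c_[-M[:,2],M[:,1],M[:,0]])
def ik(xyz,R,k,q0):
    def f(q):
        p,A=fk(q,k); return np.r_[(p-xyz)/10,(A.inv()*R).as_rotvec()*6]
    best=None
    for s in range(12):
        x0=np.clip(q0+(np.random.default_rng(s).normal(0,.6,6) if s else 0),lo+.02,hi-.02)
        o=least_squares(f,x0,bounds=(lo+.01,hi-.01))
        if best is None or o.cost<best.cost: best=o
    return best
E
python3 - <<'E'
from h import *
s=arm.read_state()
D=[([-1.006,.385,.008,0,-1.194,-.259],[188,-595.7,230.8],[-.1522,.9883,.001,0]),
([.36,-.04,-.55,0,-1.06,-1.68],[380.9,-27.3,221.3],[-.124,.992,0,0]),
([.32,-.33,-1.07,.06,-.16,-1.69],[355.5,-53.7,184.8],[-.121,.937,.057,.324]),
([.22,-.28,-1.07,-.34,-.16,-1.22],[301.9,-70,127.3],[-.123,.942,.057,.306]),
(s["joints"],s["position"],s["ee_rot"])]
def f(k):
    e=[]
    for q,p,o in D:
        P,A=fk(np.array(q,float),k); e+=list((P-p)/5)+list((A.inv()*Ro.from_quat(o)).as_rotvec()*30)
    return np.array(e+list((k-k0)[:8]/300))
best=None
for g in(0,1.57,-1.57,3.14):
    for sg in(-160,160):
        k0=np.array([0,330,0,300,300,0,250,sg,g]); o=least_squares(f,k0)
        if best is None or o.cost<best.cost:best=o
print(best.cost,np.round(best.x,2)); print(np.round(best.fun[:30],2)); np.save("k.npy",best.x)
E
```

```text
2704.6072617920217 [-454.39  623.94  133.58  472.6   851.4  -103.37  372.13 -146.41    1.11]
[ 1.940e+00  2.040e+00 -1.400e-01 -4.000e-02  5.000e-02 -6.480e+01
  2.200e-01  2.930e+00  4.400e-01 -1.000e-02  2.000e-02  2.052e+01
 -3.400e+00  3.080e+00 -2.460e+00  6.000e-01  1.700e-01  1.748e+01
  3.100e+00 -5.860e+00  1.980e+00 -3.190e+00 -8.000e-01  1.280e+01
  7.200e-01 -2.900e+00  1.600e-01 -2.130e+00 -5.000e-01  1.399e+01]
```

```bash
sed -i 's/from_euler("x",q\[3\])/from_euler("x",S4*q[3])/; s/from_euler("x",q\[5\]+g)/from_euler("x",-q[5]+g)/' h.py; sed -i 's/^def fk/S4=-1\ndef fk/' h.py
cat > fit.py <<'E'
import h
from h import *
s=arm.read_state()
D=[([-1.006,.385,.008,0,-1.194,-.259],[188,-595.7,230.8],[-.1522,.9883,.001,0]),
([.36,-.04,-.55,0,-1.06,-1.68],[380.9,-27.3,221.3],[-.124,.992,0,0]),
([.32,-.33,-1.07,.06,-.16,-1.69],[355.5,-53.7,184.8],[-.121,.937,.057,.324]),
([.22,-.28,-1.07,-.34,-.16,-1.22],[301.9,-70,127.3],[-.123,.942,.057,.306]),
(s["joints"],s["position"],s["ee_rot"])]
def f(k):
    e=[]
    for q,p,o in D:
        P,A=fk(np.array(q,float),k); e+=list((P-p)/5)+list((A.inv()*Ro.from_quat(o)).as_rotvec()*30)
    return np.array(e+list((k-k0)[:8]/300))
for h.S4 in(1,-1):
  best=None
  for g in(0,1.57,-1.57,3.14):
    for sg in(-160,160):
        k0=np.array([0,330,0,300,300,0,250,sg,g]); o=least_squares(f,k0)
        if best is None or o.cost<best.cost:best=o
  print(h.S4,best.cost,np.round(best.x,2)); print(np.round(best.fun[:30],2)); np.save("k%d.npy"%h.S4,best.x)
E
python3 fit.py
```

```text
1 268.7820542131046 [-454.39  623.94  133.58  472.6   851.4  -103.37  372.13 -146.41   -1.37]
[ 1.940e+00  2.040e+00 -1.400e-01 -5.000e-02 -1.000e-02 -5.980e+00
  2.200e-01  2.930e+00  4.400e-01  0.000e+00  2.000e-02 -5.930e+00
 -3.400e+00  3.080e+00 -2.460e+00  6.100e-01 -1.000e-01 -9.560e+00
  3.100e+00 -5.860e+00  1.980e+00 -3.180e+00 -8.700e-01  1.396e+01
  7.200e-01 -2.900e+00  1.600e-01 -2.160e+00 -2.700e-01  7.510e+00]
-1 10.502794120827257 [-604.38  843.67  169.74  460.02 1011.27 -169.56  446.09 -159.45   -1.57]
[ 0.06  0.13 -0.11 -0.05 -0.01  0.04  0.    0.06  0.21  0.    0.02  0.09
 -0.62 -0.4  -1.47  0.04  0.03  0.01  1.24 -0.04  1.54 -0.07 -0.04 -0.17
 -0.47  0.21 -0.19  0.   -0.    0.03]
```

```bash
sed -i 's/(k-k0)\[:8\]\/300/(k-k0)[:8]\/np.array([15,60,60,100,100,60,100,30])/' fit.py; python3 fit.py | tail -7
cat > tryik.py <<'E'
from h import *
k=np.load("k-1.npy"); q0=arm.read_state()["joints"]
f=np.radians(14.1); h=np.array([np.cos(f),np.sin(f),0])
for tl in(38,30,24,18):
    for c in(385,430,565): 
        o=ik(np.array([c,-7.5+(c-464.5)*np.tan(f),16]),pose(f,np.radians(tl)),k,q0); print(tl,c,round(o.cost,3),np.round(o.x,2))
E
python3 tryik.py
```

```text
-5.080e+00  1.940e+00 -4.860e+00  6.100e-01 -1.000e-01 -9.560e+00
  4.050e+00 -4.860e+00  3.880e+00 -3.180e+00 -8.700e-01  1.396e+01
  1.460e+00 -2.280e+00  1.730e+00 -2.160e+00 -2.700e-01  7.510e+00]
-1 44.13141717198467 [ -16.99  335.4   -14.13  505.97  514.08  -97.87  293.17 -157.03    4.71]
[ 0.3   0.66  1.08 -0.05 -0.01  0.04  0.35  0.71 -2.09  0.    0.02  0.09
 -3.78 -0.63 -4.76  0.04  0.03  0.01  3.24 -0.76  3.96 -0.07 -0.04 -0.17
  1.03 -0.05  1.8   0.   -0.    0.03]
38 385 0.064 [ 0.35  0.59 -0.95 -3.15 -0.62  1.49]
38 430 0.05 [ 0.34  0.57 -0.86 -3.15 -0.52  1.5 ]
38 565 0.028 [ 0.31  0.6  -0.58 -3.15 -0.27  1.52]
30 385 0.043 [ 0.35  0.47 -0.9  -3.15 -0.32  1.49]
30 430 0.034 [ 0.34  0.48 -0.81 -3.15 -0.24  1.5 ]
30 565 0.133 [ 0.31  0.58 -0.55 -3.15 -0.17  1.52]
24 385 0.044 [ 0.35  0.43 -0.87 -3.15 -0.17  1.49]
24 430 0.107 [ 0.34  0.46 -0.79 -3.15 -0.17  1.5 ]
24 565 0.009 [ 0.33  0.55 -0.46  0.22 -0.17 -1.87]
18 385 0.071 [ 0.39  0.38 -0.78  0.33 -0.17 -2.04]
18 430 0.013 [ 0.36  0.42 -0.7   0.23 -0.17 -1.91]
18 565 0.0 [ 0.33  0.56 -0.41  0.09 -0.29 -1.73]
```

```bash
sed -i 's/r0,z0,l1x,l1z,l2x,l2z,T,d,g=k/r0,z0,l1x,l1z,l2x,l2z,T,d,g,d2=k/; s/apply(\[T,0,0\])/apply([T,d2,0])/' h.py
sed -i 's/300,300,0,250,sg,g\]/300,300,0,250,0,g,sg]/; s/for h.S4 in(1,-1)/for h.S4 in(-1,)/' fit.py; python3 fit.py; python3 tryik.py
```

```text
-1 5.752212964028409 [  -0.9   261.25   -1.78  531.3   456.39  -52.55  305.07   -6.41   -1.57
 -153.36]
[-0.16  0.35  0.32 -0.05 -0.01  0.04  0.4   0.14 -0.6   0.    0.02  0.09
  0.39  0.21 -0.03  0.04  0.03  0.01 -0.32 -0.19  0.14 -0.07 -0.04 -0.17
 -0.1   0.    0.27  0.   -0.    0.03]
38 385 0.0 [-0.45  0.38 -0.73 -1.76 -0.41  0.78]
38 430 0.0 [-0.31  0.39 -0.65 -1.73 -0.34  0.62]
38 565 0.01 [ 0.    0.48 -0.39 -1.39 -0.17  0.  ]
30 385 0.005 [-0.05  0.3  -0.69 -1.23 -0.17 -0.09]
30 430 0.034 [ 0.01  0.35 -0.62 -1.16 -0.17 -0.22]
30 565 0.121 [ 0.2   0.49 -0.43 -0.67 -0.17 -0.87]
24 385 0.096 [ 0.12  0.31 -0.72 -0.83 -0.17 -0.64]
24 430 0.115 [ 0.18  0.36 -0.66 -0.67 -0.17 -0.85]
24 565 0.058 [ 0.29  0.5  -0.5  -0.2  -0.17 -1.42]
18 385 0.093 [ 0.27  0.33 -0.78 -0.37 -0.17 -1.24]
18 430 0.064 [ 0.3   0.38 -0.73 -0.23 -0.17 -1.4 ]
18 565 0.0 [ 0.33  0.52 -0.57  0.15 -0.17 -1.8 ]
```

```bash
cat > plan.py <<'E'
from h import *
k=np.load("k-1.npy"); s=arm.read_state(); q0=np.array(s["joints"])
f=np.radians(14.1)
for tl in(36,40,45,50):
    q=np.array([-.31,.39,-.65,-1.73,-.34,.62]); 
    for c,z in((370,100),(385,16),(430,16),(500,16),(570,16),(500,80)):
        P=np.array([c,-7.5+(c-464.5)*np.tan(f),z]); R=pose(f,np.radians(tl))
        def F(x):
            p,A=fk(x,k); return np.r_[(p-P)/10,(A.inv()*R).as_rotvec()*6,.01*(x-q)]
        o=least_squares(F,q,bounds=(lo+.03,hi-.03)); q=o.x
        p,A=fk(q,k); print(tl,c,z,"err",np.round(p-P,1),np.round(np.degrees((A.inv()*R).magnitude()),1),np.round(q,2))
E
python3 plan.py
```

```text
36 370 100 err [ 0.  -0.2 -0.2] 2.7 [ 0.06  0.   -0.81 -0.91 -0.19 -0.52]
36 385 16 err [ 0. -0.  0.] 0.0 [-0.35  0.35 -0.71 -1.65 -0.34  0.59]
36 430 16 err [-0.  0. -0.] 0.0 [-0.21  0.37 -0.63 -1.58 -0.26  0.39]
36 500 16 err [-0.  -0.  -0.1] 1.0 [-0.05  0.42 -0.51 -1.43 -0.19  0.09]
36 570 16 err [-0.1 -0.2 -0.2] 3.5 [ 0.03  0.49 -0.38 -1.27 -0.19 -0.13]
36 500 80 err [-0.  -0.3 -0.1] 4.1 [ 0.1   0.26 -0.56 -0.96 -0.19 -0.51]
40 370 100 err [-0. -0. -0.] 0.1 [-0.02  0.   -0.8  -1.1  -0.19 -0.28]
40 385 16 err [ 0. -0.  0.] 0.0 [-0.53  0.41 -0.75 -1.83 -0.49  0.94]
40 430 16 err [-0.  0. -0.] 0.0 [-0.4   0.42 -0.67 -1.84 -0.41  0.81]
40 500 16 err [-0.  0. -0.] 0.0 [-0.21  0.44 -0.53 -1.74 -0.29  0.54]
40 570 16 err [-0. -0. -0.] 0.4 [-0.04  0.49 -0.39 -1.52 -0.19  0.18]
40 500 80 err [-0.  -0.1 -0.1] 1.8 [ 0.01  0.26 -0.55 -1.24 -0.19 -0.15]
45 370 100 err [ 0.  0. -0.] 0.0 [-0.36  0.05 -0.78 -1.47 -0.42  0.34]
45 385 16 err [ 0. -0.  0.] 0.0 [-0.7   0.53 -0.8  -1.96 -0.66  1.25]
45 430 16 err [-0.  0. -0.] 0.0 [-0.56  0.51 -0.73 -2.01 -0.6   1.14]
45 500 16 err [-0.  0. -0.] 0.0 [-0.38  0.51 -0.6  -2.02 -0.48  0.97]
45 570 16 err [-0.  0. -0.] 0.0 [-0.23  0.53 -0.45 -1.95 -0.36  0.75]
45 500 80 err [-0.  0. -0.] 0.0 [-0.17  0.28 -0.56 -1.6  -0.29  0.33]
50 370 100 err [0. 0. 0.] 0.0 [-0.59  0.14 -0.81 -1.66 -0.61  0.72]
50 385 16 err [ 0. -0.  0.] 0.0 [-0.82  0.66 -0.83 -2.01 -0.83  1.47]
50 430 16 err [-0.  0. -0.] 0.0 [-0.67  0.62 -0.77 -2.09 -0.77  1.37]
50 500 16 err [-0.  0. -0.] 0.0 [-0.49  0.6  -0.66 -2.16 -0.66  1.22]
50 570 16 err [-0.  0. -0.] 0.0 [-0.34  0.6  -0.52 -2.17 -0.54  1.08]
50 500 80 err [-0.  0. -0.] 0.0 [-0.35  0.34 -0.62 -1.9  -0.47  0.77]
```

Run:
```python
from h import *
k=np.load("k-1.npy"); s=arm.read_state(); q0=np.array(s["joints"]); C=Ro.from_quat(s["ee_rot"]); p0,A0=fk(q0,k)
q1=np.array([-.36,.05,-.78,-1.47,-.42,.34])
for a in(.2,.4,.6,.8,1):
    p,A=fk(q0+a*(q1-q0),k)
    print(a,np.round(p,0),"tilt",np.round(np.degrees(np.arccos(-A.as_matrix()[2,2])),0),"cm",np.round(C.inv().apply(p-s["position"])/10,1),"rot",np.round((C.inv()*A).as_rotvec(),2))
```

```text
0.2 [296. -76. 115.] tilt 34.0 cm [ 3.2 -0.2  0.6] rot [0.01 0.04 0.01]
0.4 [286. -67.  98.] tilt 34.0 cm [4.8 0.9 1.6] rot [-0.    0.04  0.01]
0.6 [294. -49.  89.] tilt 36.0 cm [4.3 2.4 3.1] rot [-0.02  0.    0.02]
0.8 [323. -33.  91.] tilt 40.0 cm [1.6 3.1 4.9] rot [-0.01 -0.07  0.01]
1 [372. -31. 103.] tilt 45.0 cm [-3.   2.   6.7] rot [ 0.04 -0.16 -0.  ]
```

Call:
move_arm(
  moves=[
    {"gripper": 0,"xyz": [3.2,-0.2,0.6],"angular": [0.01,0.04,0.01]},
    {"gripper": 0,"xyz": [3.2,-0.2,0.6],"angular": [0.01,0.04,0.01]},
    {"gripper": 0,"xyz": [4.8,0.9,1.6],"angular": [0,0.04,0.01]},
    {"gripper": 0,"xyz": [4.8,0.9,1.6],"angular": [0,0.04,0.01]},
    {"gripper": 0,"xyz": [4.3,2.4,3.1],"angular": [-0.02,0,0.02]},
    {"gripper": 0,"xyz": [4.3,2.4,3.1],"angular": [-0.02,0,0.02]},
    {"gripper": 0,"xyz": [1.6,3.1,4.9],"angular": [-0.01,-0.07,0.01]},
    {"gripper": 0,"xyz": [1.6,3.1,4.9],"angular": [-0.01,-0.07,0.01]},
    {"gripper": 0,"xyz": [-3,2,6.7],"angular": [0.04,-0.16,0]},
    {"gripper": 0,"xyz": [-3,2,6.7],"angular": [0.04,-0.16,0]},
  ],
)

```text
clock: 4.47
position: [276.0, -47.7, 98.2]
ee_rot: [-0.118, 0.94, 0.066, 0.313]
contact_force: [-0.8, -0.8, -0.3]
gripper_width: 42.7
```

Run:
```python
from h import *
goal([395,-25,18],pose(np.radians(14.1),np.radians(45)))
```

```text
t 4.475 at [276.  -47.7  98.2] tilt 37.3 F [-0.8 -0.8 -0.3] w 42.7 q [-0.01 -0.2  -0.97 -0.85 -0.27 -0.55]
move cm [-4.8  -1.34 13.65] rot [ 0.051 -0.137 -0.017]
```

Call:
move_arm(
  moves=[
    {"gripper": 0,"xyz": [-5.3,-1.3,11.2],"angular": [0.05,-0.14,-0.02]},
    {"gripper": 0,"xyz": [-5.3,-1.3,11.2],"angular": [0.05,-0.14,-0.02]},
    {"gripper": 0,"xyz": [-5.3,-1.3,11.2],"angular": [0.05,-0.14,-0.02]},
    {"gripper": 0,"xyz": [-5.3,-1.3,11.2],"angular": [0.05,-0.14,-0.02]},
    {"gripper": 0,"xyz": [-5.3,-1.3,11.2],"angular": [0.05,-0.14,-0.02]},
    {"gripper": 0,"xyz": [-5.3,-1.3,11.2],"angular": [0.05,-0.14,-0.02]},
  ],
)

```text
clock: 5.22
position: [352.0, -19.2, 41.5]
ee_rot: [-0.113, 0.917, 0.048, 0.38]
contact_force: [-0.2, 1.2, 0.3]
gripper_width: 42.8
```

Run:
```python
from h import *
goal([400,-23.7,17],pose(np.radians(14.1),np.radians(45)))
```

```text
t 5.225 at [352.  -19.2  41.5] tilt 45.1 F [-0.2  1.2  0.3] w 42.8 q [-0.7   0.3  -0.94 -1.83 -0.64  1.1 ]
move cm [-1.47 -1.61  4.95] rot [ 0.002  0.002 -0.001]
```

Good: inside the ranges, with the tool tilted at 45°. Next I go down behind the tumbler.

Call:
move_arm(
  moves=[
    {"gripper": 0,"xyz": [-1.5,-1.6,5.0],"angular": [0,0,0]},
    {"gripper": 0,"xyz": [-1.5,-1.6,5.0],"angular": [0,0,0]},
    {"gripper": 0,"xyz": [-1.5,-1.6,5.0],"angular": [0,0,0]},
  ],
)

```text
clock: 5.6
position: [399.8, -22.7, 16.6]
ee_rot: [-0.114, 0.917, 0.049, 0.38]
contact_force: [-0.3, 0.6, 0.4]
gripper_width: 42.6
```

Run:
```python
from h import *
goal([428,-16.5,16],pose(np.radians(14.1),np.radians(45)))
im,d,W=cloud("scene"); w,_=arm.get_image("wrist")
cv2.imwrite("pics/e.png",np.hstack([cv2.resize(im[90:260,150:350],(600,510),interpolation=2)[:, :400],w[:, :400] if 0 else cv2.resize(w,(400,300)) if 0 else cv2.copyMakeBorder(cv2.resize(w,(400,300)),0,210,0,0,0)]))
```

```text
t 5.6 at [399.8 -22.7  16.6] tilt 45.0 F [-0.3  0.6  0.4] w 42.6 q [-0.67  0.44 -0.88 -1.97 -0.66  1.24]
move cm [-2.   -0.09  2.09] rot [ 0.005  0.    -0.   ]
```

View pics/e.png

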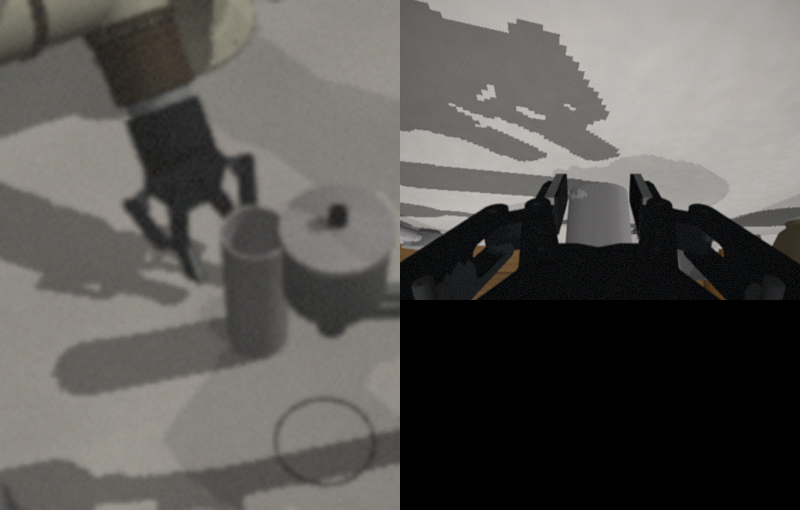

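Call:
move_arm(
  moves=[
    {"gripper": 0,"xyz": [-1.4,-0.1,1.4],"angular": [0,0,0]},
    {"gripper": 0,"xyz": [-2.1,-0.1,2.1],"angular": [0,0,0]},
    {"gripper": 0,"xyz": [-2.5,-0.1,2.5],"angular": [0,0,0]},
    {"gripper": 0,"xyz": [-2.8,-0.1,2.8],"angular": [0,0,0]},
    {"gripper": 0,"xyz": [-3.2,-0.1,3.2],"angular": [0,0,0]},
    {"gripper": 0,"xyz": [-3.5,-0.1,3.5],"angular": [0,0,0]},
    {"gripper": 0,"xyz": [-3.9,-0.1,3.9],"angular": [0,0,0]},
    {"gripper": 0,"xyz": [-4.2,-0.1,4.2],"angular": [0,0,0]},
    {"gripper": 0,"xyz": [-4.6,-0.1,4.6],"angular": [0,0,0]},
    {"gripper": 0,"xyz": [-5.0,-0.1,5.0],"angular": [0,0,0]},
  ],
)

```text
clock: 6.95
position: [469.9, -6.6, 17.8]
ee_rot: [-0.114, 0.916, 0.048, 0.381]
contact_force: [-0.5, -0.5, -1.1]
gripper_width: 42.8
```

```bash
cat >> h.py <<'E'
def tum(show=None):
    f=np.radians(14.14); h=np.array([np.cos(f),np.sin(f)]); n=np.array([-h[1],h[0]]); tgt=np.array([594.7,25.3])
    for nm in("top","scene"):
        im,d,W=cloud(nm); z=W[...,2]
        m=(z>148)&(z<160)&(abs((W[...,:2]-[464.5,-7.5])@n)<45)&(abs(W[...,0]-530)<110)
        m=cv2.morphologyEx(m.astype(np.uint8),cv2.MORPH_CLOSE,np.ones((2,2)))>0; m&=np.isfinite(z)
        if m.sum()<8: print(nm,"few",m.sum());continue
        P=W[m][:,:2].astype(np.float32); c,r=cv2.minEnclosingCircle(P)
        print(nm,m.sum(),"circ",np.round(c,1),round(r,1),"to go",np.round((tgt-c)@h,1),"lat",np.round((tgt-c)@n,1))
        if show: cv2.imwrite("pics/%s_%s.png"%(show,nm),im)
    s=arm.read_state(); p=s["position"][:2]; print("tcp s",(p-tgt)@h,"lat",(p-tgt)@n,"z",s["position"][2],"F",np.round(s["contact_force"],1),"t",s["clock"])
E
python3 -c "from h import *; tum()"
```

```text
top 97 circ [486.7  -6.4] 33.8 to go 112.5 lat 4.4
scene 102 circ [530.6  -4.2] 67.2 to go 69.3 lat 12.9
tcp s -128.12210844689903 lat -0.5596870098494939 z 18.200933256649286 F [ 0.4  0.3 -0.2] t 7.05
```

Run:
```python
from h import *
a,_,_=cloud("scene"); b,_,_=cloud("top")
a=cv2.resize(a[100:260,170:330],(480,480),interpolation=2); b=cv2.resize(b[160:290,190:276],(318,480),interpolation=2)
cv2.imwrite("pics/f.png",np.hstack([a,b]))
```

```text
(no output)
```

View pics/f.png

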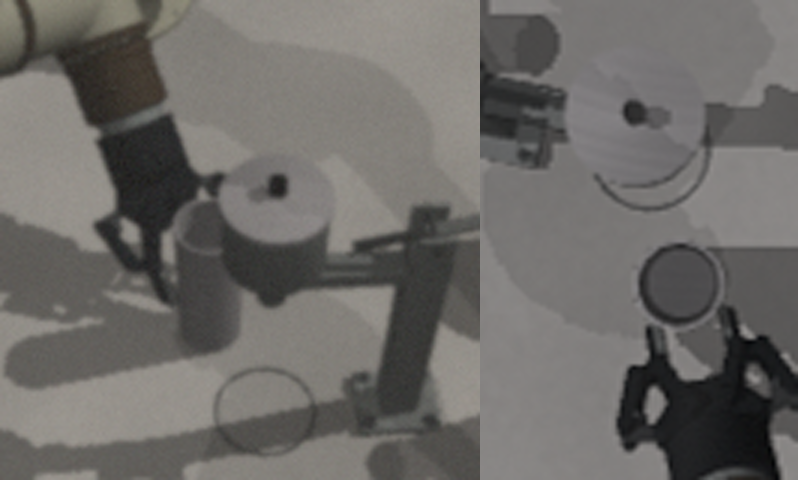

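```bash
python3 - <<'E'
s=open("h.py").read()
s=s.replace("&(abs(W[...,0]-530)<110)","&(abs((W[...,:2]-tp)@h-28)<38)").replace("tgt=np.array([594.7,25.3])\n","tgt=np.array([594.7,25.3]); tp=arm.read_state()['position'][:2]\n")
open("h.py","w").write(s)
E
python3 -c "from h import *; tum()"
```

```text
top 96 circ [487.4  -5.6] 33.9 to go 111.6 lat 3.7
scene 96 circ [532.2  -4. ] 67.7 to go 67.8 lat 13.1
tcp s -128.97925770415975 lat -0.46512341422484127 z 18.03966637823192 F [ 0.1 -1.  -0.5] t 7.25
```

```bash
python3 - <<'E'
s=open("h.py").read()
s=s.replace("c,r=cv2.minEnclosingCircle(P)\n        print(nm,m","o=least_squares(lambda c:np.hypot(*(P-c).T)-30,tp+28*h,loss='soft_l1',f_scale=2); c=o.x; r=np.median(abs(o.fun))\n        print(nm,np.round([np.percentile((P-tgt)@h,[5,95]),np.percentile((P-tgt)@n,[5,95])]).tolist(),m")
open("h.py","w").write(s)
E
python3 -c "from h import *; tum()"
```

```text
top [[-143.0, -79.0], [-35.0, 25.0]] 100 circ [489.5  -5.7] 1.4 to go 109.5 lat 4.3
scene [[-132.0, -14.0], [-38.0, 16.0]] 100 circ [ 4.961e+02 -2.000e-01] 0.8 to go 101.9 lat 0.6
tcp s -129.1187658962559 lat -0.4615572160302115 z 18.014815317043187 F [ 0.4 -0.2  0.6] t 7.35
```

```bash
cat >> h.py <<'E'
def rim(nm="top",zr=155.,save=None,near=None):
    """rim circle in the top picture by Hough, ray cast to the rim plane"""
    c=arm.get_calibration(nm); K,R,t=map(np.array,(c["camera_matrix"],c["R"],c["t"])); cam=-R.T@t
    st=arm.read_state(); im,_=arm.get_image(nm)
    f=np.radians(14.14); h=np.array([np.cos(f),np.sin(f)]); n=np.array([-h[1],h[0]]); tgt=np.array([594.7,25.3])
    e=np.r_[st["position"][:2]+28*h if near is None else near,zr]; u=K@(R@e+t); u=u[:2]/u[2]
    x0,y0=np.int32(u)-22; g=cv2.resize(cv2.cvtColor(im[y0:y0+44,x0:x0+44],6),None,fx=8,fy=8,interpolation=2)
    px=8*K[0,0]/(cam[2]-zr)
    C=cv2.HoughCircles(cv2.GaussianBlur(g,(0,0),3),cv2.HOUGH_GRADIENT,1,10,param1=60,param2=12,minRadius=int(26*px),maxRadius=int(33*px))
    for q in ([] if C is None else C[0][:3]):
        v=(q[:2]+.5)/8-.5+[x0,y0]; r=R.T@np.linalg.solve(K,np.r_[v,1]); w=(cam+r*(zr-cam[2])/r[2])[:2]
        print("rim",np.round(v,1),"r",round(q[2]/px,1),np.round(w,1),"to go",round((tgt-w)@h,1),"lat",round((tgt-w)@n,1))
        cv2.circle(g,tuple(np.int32(q[:2])),int(q[2]),255,1)
    p=st["position"][:2]; print("tcp s",round((p-tgt)@h,1),"lat",round((p-tgt)@n,1),"t",st["clock"],"F",np.round(st["contact_force"],1))
    if save: cv2.imwrite(save,g)
E
python3 - <<'E'
from h import *
rim(save="pics/g.png")
T=np.load("top.npz"); arm_get=arm.get_image
class A: pass
import h
class Fake:
    get_calibration=staticmethod(arm.get_calibration); read_state=staticmethod(arm.read_state)
    get_image=staticmethod(lambda n:(T["im"],None))
h.arm=Fake; rim(near=[464.5,-7.5])
E
```

```text
rim [243.2 236.6] r 27.4 [493.3  -1.1] to go 104.8 lat 0.8
rim [244.1 237.6] r 30.7 [490.9  -3.3] to go 107.7 lat 2.4
rim [244.2 235.5] r 31.3 [496.1  -3.5] to go 102.6 lat 3.9
tcp s -129.1 lat -0.5 t 7.35 F [ 0.4 -0.2  0.6]
rim [246. 248.] r 29.4 [465.2  -8.4] to go 133.8 lat 1.1
rim [244.6 248.1] r 26.2 [464.9  -5. ] to go 133.3 lat -2.3
tcp s -129.1 lat -0.5 t 7.4 F [-0.4 -0.6 -0.3]
```

View pics/g.png

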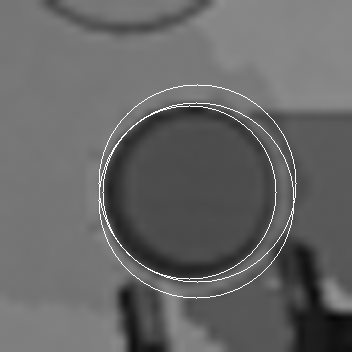

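Call:
move_arm(
  moves=[
    {"gripper": 0,"xyz": [-0.5,0,0.5],"angular": [0,0,0]},
    {"gripper": 0,"xyz": [-1.0,0,1.0],"angular": [0,0,0]},
    {"gripper": 0,"xyz": [-1.6,0,1.6],"angular": [0,0,0]},
    {"gripper": 0,"xyz": [-2.1,0,2.1],"angular": [0,0,0]},
    {"gripper": 0,"xyz": [-2.6,0,2.6],"angular": [0,0,0]},
    {"gripper": 0,"xyz": [-3.2,0,3.2],"angular": [0,0,0]},
    {"gripper": 0,"xyz": [-3.7,0,3.7],"angular": [0,0,0]},
    {"gripper": 0,"xyz": [-4.2,0,4.2],"angular": [0,0,0]},
    {"gripper": 0,"xyz": [-4.7,0,4.7],"angular": [0,0,0]},
    {"gripper": 0,"xyz": [-5.2,0,5.2],"angular": [0,0,0]},
  ],
)

```text
clock: 8.65
position: [541.2, 11.6, 18.1]
ee_rot: [-0.114, 0.916, 0.048, 0.381]
contact_force: [-0.1, 0.2, -0.8]
gripper_width: 42.4
```

Run:
```python
from h import *
im,d,W=cloud("scene"); s=arm.read_state()
cv2.imwrite("pics/i.png",cv2.resize(im[140:265,200:330],(780,750)[:2] if 0 else (624,600),interpolation=2))
f=np.radians(14.14); h2=np.array([np.cos(f),np.sin(f)]); tgt=np.array([594.7,25.3]); p=s["position"][:2]
print("tcp s",(p-tgt)@h2,"lat",(p-tgt)@[-h2[1],h2[0]],s["position"],s["clock"],s["contact_force"])
# body points: fit cylinder radius 30 at z 40..140
z=W[...,2]; q=W[...,:2]-p; a=q@h2; b=q@[-h2[1],h2[0]]
m=(z>50)&(z<140)&(a>5)&(a<75)&(abs(b)<36)
P=W[m][:,:2]; o=least_squares(lambda c:np.hypot(*(P-c).T)-30.4,p+28*h2,loss="soft_l1",f_scale=2)
print(m.sum(),"body axis",o.x,"to go",(tgt-o.x)@h2,(tgt-o.x)@[-h2[1],h2[0]],np.median(abs(o.fun)))
```

```text
tcp s -53.9796811944444 lat -0.38970783710776224 [542.45101371  11.73529263  18.54938886] 8.7 [ 0.81147333  0.17429266 -0.09981025]
443 body axis [563.9128099   16.93185868] to go 31.898661093328148 0.5935350908605086 0.6089511868847168
```

View pics/i.png

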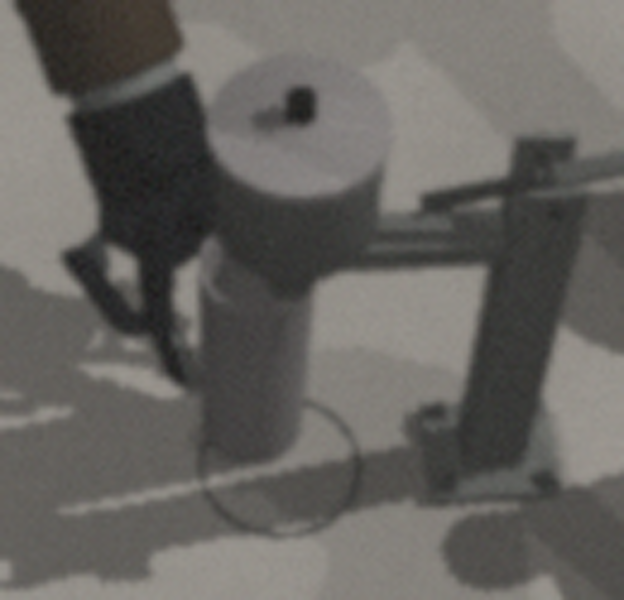

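Tumbler upright, its foot at (250,450) in the crop and entering the ring; body axis 32 mm short of the target and 0.6 mm off to the side. Finishing the push.

Call:
move_arm(
  moves=[
    {"gripper": 0,"xyz": [-0.5,0,0.5],"angular": [0,0,0]},
    {"gripper": 0,"xyz": [-0.9,0.02,0.9],"angular": [0,0,0]},
    {"gripper": 0,"xyz": [-1.3,0.05,1.3],"angular": [0,0,0]},
    {"gripper": 0,"xyz": [-1.6,0.05,1.6],"angular": [0,0,0]},
    {"gripper": 0,"xyz": [-1.9,0.05,1.9],"angular": [0,0,0]},
    {"gripper": 0,"xyz": [-2.1,0.05,2.1],"angular": [0,0,0]},
    {"gripper": 0,"xyz": [-2.2,0.05,2.2],"angular": [0,0,0]},
    {"gripper": 0,"xyz": [-2.2,0.05,2.2],"angular": [0,0,0]},
  ],
)

```text
clock: 9.7
position: [571.0, 19.7, 18.3]
ee_rot: [-0.114, 0.916, 0.048, 0.381]
contact_force: [-0.3, 0.1, 0.4]
gripper_width: 42.4
```

```bash
cat >> h.py <<'E'
def body(save=None):
    im,d,W=cloud("scene"); s=arm.read_state(); f=np.radians(14.14); h2=np.array([np.cos(f),np.sin(f)]); n=np.array([-h2[1],h2[0]]); tgt=np.array([594.7,25.3]); p=s["position"][:2]
    print("tcp s",(p-tgt)@h2,"lat",(p-tgt)@n,s["position"],s["clock"])
    z=W[...,2]; q=W[...,:2]-tgt
    for zl,zh,r in((15,140,30.3),(15,70,29.8),(80,140,30.7)):
        m=(z>zl)&(z<zh)&(abs(q@h2)<50)&(abs(q@n)<42); P=W[m][:,:2]
        o=least_squares(lambda c:np.hypot(*(P-c).T)-r,tgt,loss="soft_l1",f_scale=2)
        print(m.sum(),"body axis",o.x,"to go",(tgt-o.x)@h2,(tgt-o.x)@n,np.median(abs(o.fun)))
    # spout end: nearest cylinder r 12 at z 180..198
    m=(z>180)&(z<198)&(abs(q@h2)<25)&(abs(q@n)<18); P=W[m][:,:2]
    if len(P)>5:
        o=least_squares(lambda c:np.hypot(*(P-c).T)-12,tgt,loss="soft_l1",f_scale=2); print("spout",len(P),o.x,np.median(abs(o.fun)))
    if save: cv2.imwrite(save,cv2.resize(im[140:265,200:370],(800,588),interpolation=2))
E
python3 -c "from h import *; body()"
```

```text
tcp s -24.363298287082124 lat 0.32070197775389886 [570.9965232   19.65922515  18.26750442] 9.75
878 body axis [593.96989444  23.6378619 ] to go 1.1140317276460625 1.4334191631402153 1.4274585403054463
312 body axis [591.84887875  21.65505712] to go 3.6551677002833967 2.838001060616193 2.534009821568649
514 body axis [595.26573893  24.4536059 ] to go -0.34183065249025346 0.9589553246338508 1.6926632087256852
spout 31 [595.73430788  25.20609376] 0.5023938462547282
```

Call:
move_arm(
  moves=[
    {"gripper": 0,"xyz": [-0.12,0,0.12],"angular": [0,0,0]},
    {"gripper": 0,"xyz": [-0.12,0,0.12],"angular": [0,0,0]},
    {"gripper": 0,"xyz": [1,0,-1],"angular": [0,0,0]},
    {"gripper": 0,"xyz": [3,0,-3],"angular": [0,0,0]},
    {"gripper": 0,"xyz": [5,0,-5],"angular": [0,0,0]},
    {"gripper": 0,"xyz": [7,0,-7],"angular": [0,0,0]},
    {"gripper": 0,"xyz": [7,0,-7],"angular": [0,0,0]},
  ],
)

```text
clock: 10.62
position: [473.5, -5.2, 17.7]
ee_rot: [-0.113, 0.917, 0.048, 0.38]
contact_force: [-0.0, 0.1, -0.7]
gripper_width: 42.6
```

```bash
python3 -c "from h import *; body('pics/j.png')"
```

```text
tcp s -123.42137445138096 lat -0.5328363690707931 [475.14825063  -5.36755301  18.13367063] 10.675
791 body axis [595.97683206  25.01697184] to go -1.1690046920486532 0.5863728093688438 1.1657468770840893
220 body axis [595.03382522  25.23612254] to go -0.3081061276539836 0.14349293261345458 0.5305653782997393
517 body axis [596.7180177   24.81658147] to go -1.8387798981102834 0.961757450100144 1.722608734096518
spout 28 [596.04616907  25.09943507] 0.5369674554518813
```

View pics/j.png

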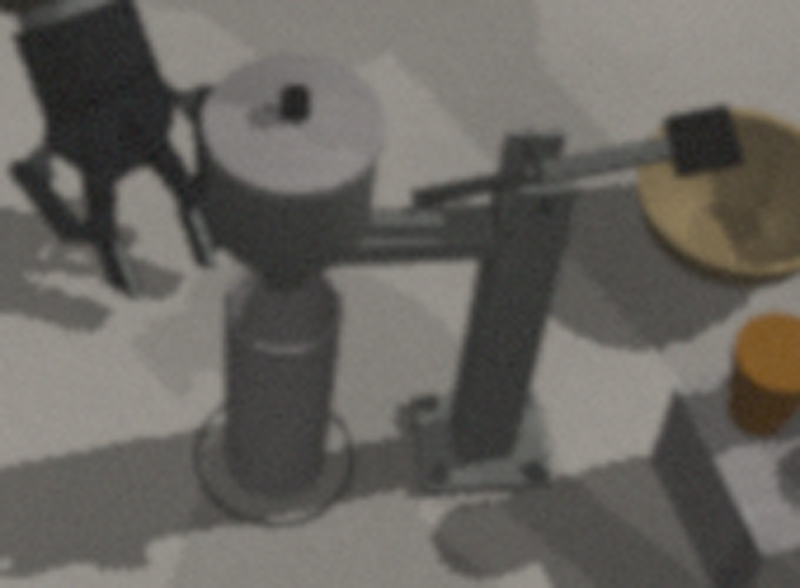

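The tumbler stands upright inside the ring at (275,450). Its axis is within about 2 mm of the spout axis in every fit, and the pad is at (703,140). Next: plan the way to the pad.

```bash
cat > way.py <<'E'
from h import *
k=np.load("k-1.npy"); s=arm.read_state(); q0=np.array(s["joints"]); C=Ro.from_quat(s["ee_rot"])
print(np.round(q0,2),fk(q0,k)[0]-s["position"])
qB=np.array([.36,-.04,-.55,0,-1.06,-1.68])
def parts(q):
    r0,z0,l1x,l1z,l2x,l2z,T,d,g,d2=k; kk=np.array(k); a,_=fk(q,np.r_[k[:6],0,k[7:9],0]); b,_=fk(q,np.r_[k[:6],0,k[7:9],d2]); return a,b
def show(q0,q1,N=6):
    for a in np.linspace(0,1,N+1)[1:]:
        q=q0+a*(q1-q0); p,A=fk(q,k); e,w=parts(q)
        print(round(a,2),np.round(p),"tilt",int(np.degrees(np.arccos(-A.as_matrix()[2,2]))),"forearm end",np.round(e),"wrist",np.round(w),"cm",np.round(C.inv().apply(p-s["position"])/10,1),"rot",np.round((C.inv()*A).as_rotvec(),2))
show(q0,qB)
for hd in(14,-10,40):
    o=ik(np.array([632.3,216,340]),pose(np.radians(hd),0),k,qB); o2=ik(np.array([632.3,216,235]),pose(np.radians(hd),0),k,o.x)
    print(hd,o.cost,np.round(o.x,2),o2.cost,np.round(o2.x,2))
E
python3 way.py
```

```text
[-0.46  0.44 -0.74 -2.02 -0.54  1.06] [-40.76107083  13.91763191  15.88315126]
0.17 [403.  63.  55.] tilt 47 forearm end [ 337. -121.  335.] wrist [216. -61. 261.] cm [ 1.1  8.4 -6.4] rot [-0.25 -0.01  0.02]
0.33 [362.  88.  70.] tilt 45 forearm end [356. -75. 370.] wrist [230. -85. 283.] cm [ 2.5 11.9 -9.8] rot [-0.46  0.11  0.03]
0.5 [328.  81.  84.] tilt 39 forearm end [365. -25. 407.] wrist [ 264. -102.  320.] cm [  3.9  12.  -13.3] rot [-0.56  0.33  0.02]
0.67 [317.  49. 107.] tilt 29 forearm end [364.  25. 445.] wrist [ 310. -100.  374.] cm [  3.6   9.1 -16.2] rot [-0.51  0.58  0.  ]
0.83 [337.   7. 149.] tilt 15 forearm end [351.  73. 484.] wrist [354. -75. 443.] cm [ -0.1   4.6 -18.5] rot [-0.31  0.75 -0.01]
1.0 [383. -27. 218.] tilt 0 forearm end [329. 117. 523.] wrist [383. -27. 523.] cm [ -7.5   0.2 -20.8] rot [-0.    0.79 -0.01]
14 2.0979736326192984e-29 [ 0.57  0.4   0.27  0.   -1.45 -1.9 ] 6.936594484975322e-30 [ 0.57  0.46  0.13 -0.   -1.24 -1.9 ]
-10 3.4897847119080284e-29 [ 0.57  0.4   0.27 -0.   -1.45 -2.32] 2.0933701197498492e-29 [ 0.57  0.46  0.13  0.   -1.24 -2.32]
40 1.8864966369384124e-29 [ 0.57  0.4   0.27  0.   -1.45 -1.44] 3.8205760032322055e-29 [ 0.57  0.46  0.13 -0.   -1.24 -1.44]
```

Call:
move_arm(
  moves=[
    {"gripper": -1,"xyz": [-4,0,-6],"angular": [0,0,0]},
    {"gripper": -1,"xyz": [-8.5,0,-12.7],"angular": [0,0,0]},
    {"gripper": -1,"xyz": [-8.5,0,-12.7],"angular": [0,0,0]},
    {"gripper": -1,"xyz": [-8.5,0,-12.7],"angular": [0,0,0]},
    {"gripper": -1,"xyz": [-8.5,0,-12.7],"angular": [0,0,0]},
  ],
)

```text
clock: 11.3
position: [437.6, -12.2, 124.9]
ee_rot: [-0.119, 0.919, 0.054, 0.371]
contact_force: [-0.9, -0.7, -0.9]
gripper_width: -0.1
```

```bash
python3 -c "
from h import *
goal([420,-18,260],pose(np.radians(14.1),0))"
```

```text
t 11.3 at [437.6 -12.2 124.9] tilt 44.0 F [-0.9 -0.7 -0.9] w -0.1 q [ 0.02  0.03 -0.7  -1.09 -0.19 -0.32]
move cm [ -8.06   0.04 -11.  ] rot [0.017 0.768 0.011]
```

Call:
move_arm(
  moves=[
    {"gripper": -1,"xyz": [-6,0,-8],"angular": [0,0.35,0]},
    {"gripper": -1,"xyz": [-6,0,-8],"angular": [0,0.35,0]},
    {"gripper": -1,"xyz": [-8,0,-11],"angular": [0,0.77,0]},
    {"gripper": -1,"xyz": [-8,0,-11],"angular": [0,0.77,0]},
    {"gripper": -1,"xyz": [-8,0,-11],"angular": [0,0.77,0]},
    {"gripper": -1,"xyz": [-8,0,-11],"angular": [0,0.77,0]},
    {"gripper": -1,"xyz": [-8,0,-11],"angular": [0,0.77,0]},
    {"gripper": -1,"xyz": [-8,0,-11],"angular": [0,0.77,0]},
  ],
)

```text
clock: 12.3
position: [420.8, -17.4, 257.9]
ee_rot: [-0.131, 0.991, 0.005, -0.003]
contact_force: [-0.0, 0.5, -0.2]
gripper_width: 0.1
```

```bash
python3 -c "
from h import *
goal([420,200,360],pose(np.radians(14.1),0))"
```

```text
t 12.3 at [420.8 -17.4 257.9] tilt 0.7 F [-0.   0.5 -0.2] w 0.1 q [ 0.34  0.01 -0.4  -0.01 -1.16 -1.64]
move cm [ -5.53  21.12 -10.  ] rot [ 0.011 -0.004  0.017]
```

Call:
move_arm(
  moves=[
    {"gripper": -1,"xyz": [0,3,-6],"angular": [0.01,0,0.02]},
    {"gripper": -1,"xyz": [-5.5,21,-10],"angular": [0.01,0,0.02]},
    {"gripper": -1,"xyz": [-5.5,21,-10],"angular": [0.01,0,0.02]},
    {"gripper": -1,"xyz": [-5.5,21,-10],"angular": [0.01,0,0.02]},
    {"gripper": -1,"xyz": [-5.5,21,-10],"angular": [0.01,0,0.02]},
    {"gripper": -1,"xyz": [-5.5,21,-10],"angular": [0.01,0,0.02]},
    {"gripper": -1,"xyz": [-5.5,21,-10],"angular": [0.01,0,0.02]},
  ],
)

```text
clock: 13.18
position: [418.0, 195.8, 359.5]
ee_rot: [-0.12, 0.993, -0.0, -0.003]
contact_force: [0.1, 0.3, 0.6]
gripper_width: 0.1
```

```bash
python3 -c "
from h import *
goal([632.5,216,320],pose(np.radians(14.1),0))"
```

```text
t 13.175 at [418.  195.8 359.5] tilt 0.3 F [0.1 0.3 0.6] w 0.1 q [ 0.79  0.03 -0.13 -0.   -1.41 -2.12]
move cm [-21.34  -3.14   3.83] rot [ 0.    -0.005 -0.006]
```

Call:
move_arm(
  moves=[
    {"gripper": -1,"xyz": [-21.3,-3.1,3.0],"angular": [0,0,0]},
    {"gripper": -1,"xyz": [-21.3,-3.1,3.0],"angular": [0,0,0]},
    {"gripper": -1,"xyz": [-21.3,-3.1,3.0],"angular": [0,0,0]},
    {"gripper": -1,"xyz": [-21.3,-3.1,3.0],"angular": [0,0,0]},
    {"gripper": -1,"xyz": [-21.3,-3.1,3.0],"angular": [0,0,0]},
    {"gripper": -1,"xyz": [-21.3,-3.1,3.0],"angular": [0,0,0]},
  ],
)

```text
clock: 13.92
position: [632.2, 216.5, 328.9]
ee_rot: [-0.12, 0.993, -0.0, -0.003]
contact_force: [0.1, -0.4, 0.6]
gripper_width: 0.0
```

Run:
```python
from h import *
goal([632.5,216,280],pose(np.radians(14.1),0))
im,d,W=cloud("scene"); z=W[...,2]; m=(im.max(2)<45)&(z>265)&(z<290)&(W[...,1]>190)&(W[...,1]<240)
print(m.sum(),W[m].mean(0))
cv2.imwrite("pics/k.png",cv2.resize(im[90:260,230:400],(600,600),interpolation=2))
```

```text
t 13.925 at [632.2 216.5 328.9] tilt 0.3 F [ 0.1 -0.4  0.6] w 0.0 q [ 0.57  0.42  0.31 -0.   -1.46 -1.9 ]
move cm [-0.04 -0.05  4.89] rot [-0.    -0.005 -0.006]
135 [635.86305263 216.06831263 277.30388867]
```

View pics/k.png

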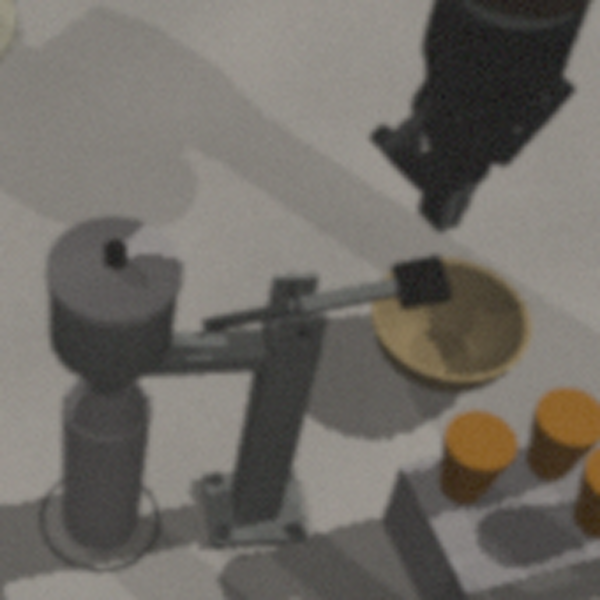

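The fingertips (440,215) are above the pad (425,280), and the tumbler is still in the ring. Pressing.

Call:
move_arm(
  moves=[
    {"gripper": -1,"xyz": [0,0,4.5],"angular": [0,0,0]},
    {"gripper": -1,"xyz": [0,0,5.2],"angular": [0,0,0]},
    {"gripper": -1,"xyz": [0,0,5.8],"angular": [0,0,0]},
    {"gripper": -1,"xyz": [0,0,6.4],"angular": [0,0,0]},
    {"gripper": -1,"xyz": [0,0,7.0],"angular": [0,0,0]},
    {"gripper": -1,"xyz": [0,0,7.6],"angular": [0,0,0]},
    {"gripper": -1,"xyz": [0,0,8.2],"angular": [0,0,0]},
    {"gripper": -1,"xyz": [0,0,8.7],"angular": [0,0,0]},
    {"gripper": -1,"xyz": [0,0,8.7],"angular": [0,0,0]},
  ],
)

```text
clock: 15.1
position: [632.8, 217.8, 241.9]
ee_rot: [-0.12, 0.993, -0.0, -0.002]
contact_force: [2.3, 2.5, 5.0]
gripper_width: -0.5
```

Call:
move_arm(
  moves=[
    {"gripper": -1,"xyz": [0,0,0.2],"angular": [0,0,0]},
    {"gripper": -1,"xyz": [0,0,0.35],"angular": [0,0,0]},
    {"gripper": -1,"xyz": [0,0,0.35],"angular": [0,0,0]},
  ],
)

```text
clock: 15.48
position: [632.8, 217.5, 239.5]
ee_rot: [-0.121, 0.993, -0.0, -0.001]
contact_force: [1.7, 1.3, 5.9]
gripper_width: 0.2
```

Call:
move_arm(
  moves=[
    {"gripper": -1,"xyz": [0,0,0.15],"angular": [0,0,0]},
    {"gripper": -1,"xyz": [0,0,0.25],"angular": [0,0,0]},
    {"gripper": -1,"xyz": [0,0,0.25],"angular": [0,0,0]},
  ],
)

```text
clock: 15.85
position: [632.9, 217.5, 239.1]
ee_rot: [-0.121, 0.993, -0.0, -0.0]
contact_force: [-0.7, 2.1, 12.3]
gripper_width: 0.0
```

The force rose to 12 N with no further travel, so this is the hard stop. Holding about 1 s, then letting go straight up.

Call:
move_arm(
  moves=[
    {"gripper": -1,"xyz": [0,0,0.05],"angular": [0,0,0]},
    {"gripper": -1,"xyz": [0,0,0.05],"angular": [0,0,0]},
    {"gripper": -1,"xyz": [0,0,0.05],"angular": [0,0,0]},
    {"gripper": -1,"xyz": [0,0,0.05],"angular": [0,0,0]},
    {"gripper": -1,"xyz": [0,0,0.05],"angular": [0,0,0]},
    {"gripper": -1,"xyz": [0,0,0.05],"angular": [0,0,0]},
    {"gripper": -1,"xyz": [0,0,0.05],"angular": [0,0,0]},
    {"gripper": -1,"xyz": [0,0,0.05],"angular": [0,0,0]},
  ],
)

```text
clock: 16.85
position: [633.0, 217.4, 239.0]
ee_rot: [-0.121, 0.993, -0.0, -0.0]
contact_force: [-0.5, 2.5, 13.4]
gripper_width: -0.1
```

Run:
```python
from h import *
s=arm.read_state(); print(s["contact_force"],s["position"],s["clock"])
im,d,W=cloud("scene"); z=W[...,2]; m=(im.max(2)<45)&(z>225)&(z<290)&(abs(W[...,0]-634)<22)&(abs(W[...,1]-216)<20)
print(m.sum(),np.percentile(W[m],[10,25,50],axis=0))
```

```text
[-0.47298778  2.45349981 13.43903059] [632.99242681 217.43765013 238.98880151] 16.85
126 [[633.61715306 203.72967289 235.84098736]
 [639.79979517 205.76755226 239.81331412]
 [642.58857371 208.35767754 250.57925338]]
```

Call:
move_arm(
  moves=[
    {"gripper": -1,"xyz": [0,0,-1.0],"angular": [0,0,0]},
    {"gripper": -1,"xyz": [0,0,-2.5],"angular": [0,0,0]},
    {"gripper": -1,"xyz": [0,0,-4.5],"angular": [0,0,0]},
    {"gripper": -1,"xyz": [0,0,-8],"angular": [0,0,0]},
    {"gripper": -1,"xyz": [0,0,-10],"angular": [0,0,0]},
    {"gripper": -1,"xyz": [0,0,-10],"angular": [0,0,0]},
    {"gripper": -1,"xyz": [0,0,-10],"angular": [0,0,0]},
  ],
)

```text
clock: 17.77
position: [631.5, 217.1, 332.9]
ee_rot: [-0.12, 0.993, -0.001, -0.005]
contact_force: [0.9, 0.2, -0.2]
gripper_width: 0.3
```

Run:
```python
from h import *
s=arm.read_state(); print(s["contact_force"],s["position"],s["clock"])
body()
im,d,W=cloud("scene"); z=W[...,2]; m=(im.max(2)<45)&(z>225)&(z<290)&(abs(W[...,0]-634)<22)&(abs(W[...,1]-216)<20)
print("pad",m.sum(),W[m].mean(0))
cv2.imwrite("pics/l.png",cv2.resize(im[120:330,70:430],(800,467),interpolation=2))
T=np.load("scene.npz")["im"]; dd=cv2.absdiff(T,im).max(2)
print("diff bottle",dd[190:252,85:122].mean(),"scoop",dd[250:322,148:178].mean(),"rack",dd[215:265,340:415].mean(),"bowl rim",dd[185:200,340:378].mean(),"bg",dd[280:330,200:300].mean())
```

```text
[ 0.86968392  0.20783699 -0.20713044] [631.50868589 217.14317673 332.92660441] 17.775
tcp s 82.68379949558455 lat 177.0946266047402 [631.61581172 217.22795606 332.82788117] 17.825
802 body axis [595.98124967  25.01357068] to go -1.1724575850528605 0.5907501047252889 1.1854827442956921
224 body axis [595.00130891  25.30462658] to go -0.293310003937352 0.06912096694858129 0.5071162089746952
526 body axis [596.79431406  24.80860334] to go -1.9108156123253148 0.9881324559547484 1.732494388838548
spout 32 [595.80835033  24.80864859] 0.4340737178548606
pad 132 [636.44719252 216.04989732 277.18069991]
diff bottle 10.486486486486486 scoop 10.899074074074074 rack 9.712533333333333 bowl rim 6.521052631578947 bg 9.8276
```

View pics/l.png

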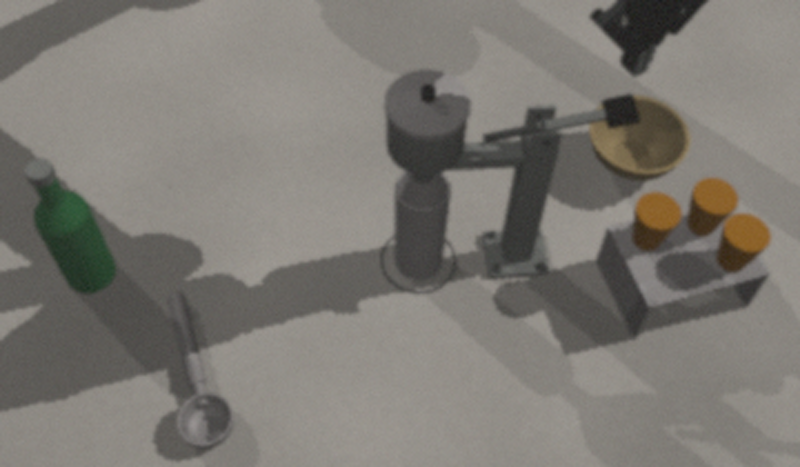

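The toggle is back up (pad at 277 mm), the tumbler hasn't moved, and the bystanders' patches match the first picture. The robot is clear, so I'm handing in.

```bash
python3 -c "
from bench import arm
print(arm.job_done())"
```

```text
the job is handed in; nothing more can be done
None
```

The tumbler now stands upright under the spout. The toggle was then pressed to its hard stop, held for about 1 s and let spring back. The job was handed in at about 18 s.

**How it was done:** The half-open fingers, tilted 45°, pushed the tumbler low on its body (fingertips at about 18 mm) about 134 mm along the counter. The toggle pad was pressed from above with shut fingers. At the stop the force read 13.4 N at 239 mm, and 38 mm of travel is full stroke.

**Last checks:**
- **Tumbler:** its fitted axis is (595–597, 25) against the spout at (595.8, 24.8), and it did not move during the press. The separate fits differ by up to 2 mm, which is about the calibration error.
- **Toggle pad:** it is back at 277 mm.
- **Bottle, bowl, scoop and rack:** their image patches are unchanged apart from picture noise.
- **Robot:** the tool force reads about zero, with the fingers about 55 mm above the pad.

**What disagreed or failed:**
- The first tilted approaches hit joint limits, so I re-routed the arm before touching anything.
- Some mid-push rim fits were off by several mm because stray depth points got in. I used the body fit instead.
- My fitted arm model was up to about 40 mm off in one pose, so I did not rely on it for the final moves.

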